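# Restack the feed-roller spacers on the assembly jig

### The arm

A 7-joint arm with a two-finger parallel gripper is mounted at the origin on the work surface. World frame = base frame: x ahead of the robot, y to its left, z up, the work surface at z = 0. Lengths are in m, angles in rad, forces in N, time in s.
With the tool pointing down it reaches from about 0.35 to 0.9 m from the base axis. Payload 19.9 kg.
Tool frame: the origin (TCP) lies at the very end of the fingers, on their centre line; the grasp point (between the pads) lies 19 mm behind it; z points along the fingers, y is the line along which they close (so a half turn about z gives the same grasp; the last joint's range is limited). The gripper opens to 94 mm and grips with 3 to 60 N. Pads are 16 mm wide; open, the fingers measure 119 mm over their backs; the gripper's body (75 mm by 177 mm) begins 78 mm behind the grasp point.
Start: joints at [-1.381, 0.417, -0.01, 1.614, 0.005, 1.111, -0.053], TCP at [0.143, 0.608, 0.205] pointing down, gripper open.
Joint ranges: [-2.81, 2.81], [-0.39, 2.02], [-1.27, 1.25], [0.06, 2.57], [-1.19, 4.33], [0.19, 2], [-2.82, 2.82]. Speed limits (rad/s): [1.89, 1.89, 2.39, 2.39, 3.01, 3.01, 3.01].

### API

Orientations are given as a unit quaternion [x, y, z, w].
In Python, from station import r gives the robot as it stands.
- The arm moves only by the shell command python3 -m creep 'ROWS' [FORCE]. ROWS is JSON, a list of rows, each an object with "offset": the shift along the tool's x, y, z scaled (see below), a list of three; "delta_rot": the turn, a rotation vector about the tool's x, y, z scaled (see below), a list of three; "fingers": the opening, from -1 (shut) to 1 (fully open), so that 0 is half open. In form: [{"offset": [tx, ty, tz], "delta_rot": [ax, ay, az], "fingers": fingers}, ...]. A call has 1 to 20 rows; each row is the pose to reach, as a shift and turn from the pose commanded when the call began, along the tool's axes at that moment; what a row does not reach only later rows make up. The controller multiplies each number of a shift by 10 cm and each number of a turn by pi/2 rad. A row lasts 1/10 s, in which the tool goes at most 50 mm and 8.59 degrees, less where a joint would pass 70% of its speed; a pose out of reach is approached as far as the arm can. A call with a number of a shift or a turn outside -1 to 1 is refused whole. A call with a gripper value outside its range is refused whole. The fingers move at their own pace and stop on an object; FORCE is the grip in N (left out, the last holds). Time passes only in rows, so rows that repeat a pose let the fingers close. It gives the time, the measured TCP pose, the force, the opening and the grip force at its end, in the units of the state.
- r.read_state(): the state, without advancing time (a new reading comes with each control period).
- r.get_image(name): name is "scene" or "top"; returns (picture, depth): 480x640x3 uint8, blue, green, red; 480x640 float32, m along the optical axis (not along the pixel's ray), 0 where there is no reading.
- r.camera_model(name): a dict with "camera_matrix" (3x3 intrinsics, pixels), "cam_to_world" (4x4, takes a point from camera to world coordinates). Camera axes: x right, y down, z forward; pixel columns grow to the right and rows downward; lengths in m; the calibration is good to about 2 mm. A picture is of the moment at which its call begins. camera_model takes no time and is no camera call.
- r.finish_job(): hands the job in; it is judged then, once.
Trained networks look in the newest picture that a camera, given by its name, has taken for a name from the list of things; names that differ only in an ending like _2 or _b are one class to them, and where a whole thing is asked for, a point or a joint stands for the part that bears it (a point fixed in the world has none). Each returns a list of dicts, best first, with "p" (0 to 1); they miss things now and then, are a little off and sometimes report something else, mostly with a low value. They report only what shows in the picture. A call takes as long as a camera call. They do not tell look-alikes from the thing itself.
- r.outline_of(thing, camera): "mask" (480x640 bool, what is visible of it) and "position" ([column, row] in pixels, amid what is visible of it).
The state is a dict: "clock": time; "joint_positions": joint angles; "dq": joint speeds; "joint_torque": joint torques, N m; "tcp_pos": TCP position; "tool_rot": TCP orientation; "contact_force": force on the tool from outside, world axes, zero at the start; "torque": the same for the moment, N m; "finger_gap": finger opening in m; "finger_force": force on a finger pad.
Only numpy, scipy, OpenCV 4.12 (cv2) and the standard library are available. Lean on these libraries where they do the work, as an engineer would, in place of code of your own. Each camera call takes 0.05 s, during which the arm holds its last target. There are 200 camera calls.

### The job

Thread the three loose aluminium spacers onto the jig's upright spindle in order of diameter: the largest first, then the middle one, the smallest on top. The eccentric can be set any way round, so feel for the spindle gently and never lean on the jig with more than about 40 N; then press the stack down until the stiff brass collar under it is fully home on its stop and all three lie flat on one another. Let go, and leave the screwdriver, the jar and the rubber roller where they are.

Things in the scene. Friction and masses are not known exactly. Their poses are not given: they have to be found in the camera images.
- jig: assembly jig fixed to the bench: dark steel base block 110 x 110 x 20 mm; origin at the centre of its underside, on the bench, z up, x and y along its sides. It carries the eccentric disc, spindle and collar
- disc_centre (a point): centre of the top of the grey eccentric disc (54 mm wide, top 24 mm above bench), locked on the base. The steel spindle (diameter 12 mm, flat tip 100 mm above bench, 1 mm chamfer) stands 6 mm from this point in a direction that is NOT given: find it by eye or feel. It is sprung: pressed on its tip it sinks up to 8 mm (2 N, then 1.2 N per mm) and pops back up. Rings fit with 1.2 mm play each side
- collar (a joint): plain brass collar round the spindle, diameter 28 mm, 8 mm thick, that slides on it with stiff friction (about 7 N to push down; it stays where left and does not spring back). Value = height of its underside above the eccentric disc in m: starts between 0.008 and 0.016, 0 = fully home on its rigid stop (its top then 32 mm above the bench)
- big_centre (a point): largest spacer: turned plain aluminium spacer ring lying flat, outside diameter 56 mm, height 18 mm, straight bore 14.5 mm; the point is at its centre, half-way up; z is the ring's axis, yaw has no meaning. About 100 g (may vary by a third)
- mid_centre (a point): middle spacer: turned plain aluminium spacer ring lying flat, outside diameter 44 mm, height 16 mm, straight bore 14.5 mm; the point is at its centre, half-way up; z is the ring's axis, yaw has no meaning. About 55 g (may vary by a third)
- small_centre (a point): smallest spacer: turned plain aluminium spacer ring lying flat, outside diameter 32 mm, height 14 mm, straight bore 14.5 mm; the point is at its centre, half-way up; z is the ring's axis, yaw has no meaning. About 30 g (may vary by a third)
- screwdriver_grip (a point): screwdriver lying on the bench, a bystander; the point is in its handle
- jar_centre (a point): closed white grease jar, diameter 56 mm, 60 mm tall, a bystander; the point is at its centre
- roller_centre (a point): black rubber feed roller with steel shaft ends, 200 mm long, diameter 24 mm, lying on the bench, a bystander; the point is at its centre
Mind the look-alikes: they are no part of the job. What is shaped like the part that bears mid_centre but blue or green is not meant.

How it is judged:
On the way, in this order (a step that is already met when the one before it is completed fails the run):
1. the largest spacer is down on the collar round the spindle (horizontal distance between big_centre and jig below 0.009 m and z of big_centre in the frame of jig below 0.0615 m), for 0.2 s.
2. the middle spacer is down on the largest (horizontal distance between mid_centre and jig below 0.009 m and z of mid_centre in the frame of jig below 0.0785 m and distance between mid_centre and big_centre below 0.0205 m), for 0.2 s.
3. the smallest spacer is down on the middle one (horizontal distance between small_centre and jig below 0.009 m and z of small_centre in the frame of jig below 0.0935 m and distance between small_centre and mid_centre below 0.0185 m), for 0.2 s.
At the end, for the whole second after the job is handed in: Collar within 2 mm of its stop; spacers round the spindle (centres within 9 mm of the base axis), largest, middle, smallest upwards, centres 41, 58, 73 mm above the base underside (+2.5/-3.5 mm), flat within 0.1 rad, at rest; screwdriver, jar, roller moved under 30 mm (value of joint collar below 0.002 m and horizontal distance between each of big_centre, mid_centre, small_centre and jig below 0.009 m and z of big_centre in the frame of jig between 0.0375 and 0.0435 m and angle between the z axis of each of big_centre, mid_centre, small_centre and the z axis of jig, either way round below 0.1 rad and z of mid_centre in the frame of jig between 0.0545 and 0.0605 m and z of small_centre in the frame of jig between 0.0695 and 0.0755 m and distance of each of screwdriver_grip, jar_centre, roller_centre from where it was at the start of the episode below 0.03 m and linear speed of each of big, mid, small below 0.01 m/s); the robot touches nothing.
It fails at once if the jig is pressed or struck with more than 40 N (contact force between jig and anything else above 40 N).
It also fails if it takes over 72 s, if anything falls off the work surface, if the arm or the gripper's body presses on something with over 40 N, if the wrist force passes 120 N, or if a joint passes its speed limit or range.

## Working session

There is one attempt and no reset: what is moved stays moved. The work goes in short steps, Python scripts to look and compute and a shell command to move; the robot and the scene stay as the last step left them, time stands still between calls to the robot, and variables do not carry over. Pictures are saved under pics/ and viewed, at most 10 in all, crops included, and the job is handed in when it is done.

```bash
ls; mkdir -p pics
python3 - <<'E'
from station import r
import cv2,numpy as np
s=r.read_state();print({k:np.round(v,3).tolist() for k,v in s.items()})
for c in("scene","top"):
    p,d=r.get_image(c);cv2.imwrite(f"pics/{c}0.png",p)
    m=r.camera_model(c);print(c,np.round(m["camera_matrix"],1).tolist(),np.round(m["cam_to_world"],3).tolist())
E
```

```text
pics
{'clock': 0.0, 'joint_positions': [-1.381, 0.418, -0.01, 1.614, 0.005, 1.111, -0.053], 'dq': [-0.001, -0.001, 0.0, -0.001, 0.001, -0.0, 0.001], 'joint_torque': [-0.001, -85.125, 0.638, -42.601, -0.049, 0.018, 0.0], 'tcp_pos': [0.143, 0.608, 0.205], 'tool_rot': [0.115, 0.993, -0.001, -0.0], 'contact_force': [0.771, -0.099, -0.172], 'torque': [0.039, -0.006, -0.056], 'finger_force': 0.0, 'finger_gap': 0.094}
scene [[469.8, 0.0, 318.5], [0.0, 469.8, 234.6], [0.0, 0.0, 1.0]] [[0.828, 0.311, -0.467, 1.007], [0.561, -0.449, 0.695, -0.538], [0.006, -0.838, -0.546, 0.512], [0.0, 0.0, 0.0, 1.0]]
top [[476.7, 0.0, 320.0], [0.0, 476.7, 238.8], [0.0, 0.0, 1.0]] [[0.001, -0.999, 0.041, 0.558], [-1.0, -0.001, -0.018, 0.032], [0.018, -0.041, -0.999, 0.873], [0.0, 0.0, 0.0, 1.0]]
```

View pics/top0.png

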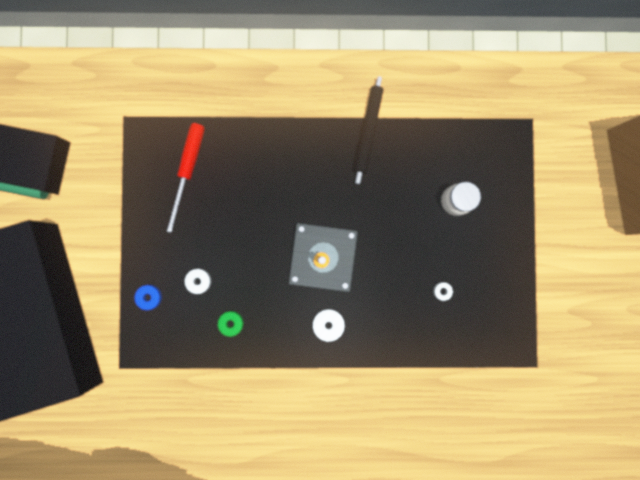

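View pics/scene0.png

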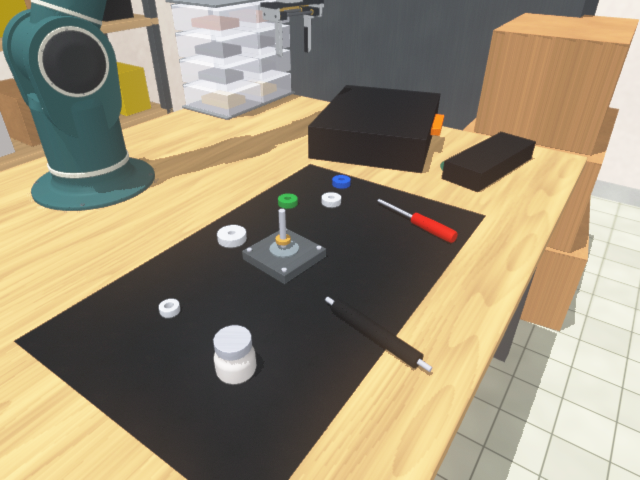

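The scene is clear. In the top image (up = +x, right = −y), the white ring at (197,281) and the look-alikes at blue (147,297) and green (230,323) could all pass for the middle spacer. I choose the plain one at (197,281). The big spacer is at (328,325), the small one at (443,291), and the jig at (323,257) with its spindle tip at about (315,256). Next I'll measure.

```bash
cat > h.py <<'E'
from station import r
import cv2,numpy as np
def cam(c):
    m=r.camera_model(c);return np.array(m["camera_matrix"]),np.array(m["cam_to_world"])
def cloud(c,d):
    K,T=cam(c);v,u=np.mgrid[:480,:640]
    P=np.stack([(u-K[0,2])/K[0,0]*d,(v-K[1,2])/K[1,1]*d,d],-1)
    return P@T[:3,:3].T+T[:3,3]
def at_z(c,uv,z):
    K,T=cam(c);q=T[:3,:3]@np.linalg.inv(K)@[uv[0],uv[1],1.];return T[:3,3]+q*(z-T[2,3])/q[2]
def proj(c,p):
    K,T=cam(c);q=K@(T[:3,:3].T@(np.asarray(p)-T[:3,3]));return q[:2]/q[2]
E
python3 - <<'E'
from h import *
for c in("top","scene"):
    p,d=r.get_image(c);W=cloud(c,d)
    print(c,"bench z",np.median(W[...,2][(abs(W[...,0]-.5)<.2)&(abs(W[...,1])<.3)]))
    for n,h,R in(("big",.018,.028),("mid",.016,.022),("small",.014,.016),("jig",.02,0),("disc_centre",.024,.027),("jar",.06,.028)):
        o=r.outline_of(n+"_centre" if n in("big","mid","small","jar") else n,c)
        for k in o[:4]:
            m=k["mask"];ce=at_z(c,k["position"],h);P=W[m];
            t=P[abs(P[:,2]-h)<.003]
            if len(t)<5: t=P
            (cc,rr)=cv2.minEnclosingCircle(t[:,:2].astype(np.float32)) 
            print(n,round(k["p"],2),np.round(k["position"]),"px@z",ce[:2].round(4),"top mean",t.mean(0).round(4),"mec",np.round(cc,4),round(rr,4),p[m].mean(0).round(),m.sum())
    # spindle
    J=(abs(W[...,0]-.52)<.08)&(abs(W[...,1]-.03)<.08)&(W[...,2]>.06)
    q=W[J];print("tip",J.sum(),q.mean(0).round(4) if len(q) else "",q[:,2].max() if len(q) else "", np.argwhere(J).mean(0) if len(q) else "")
    v,u=(np.array([258,322]) if c=="top" else np.array([238,284]))
    cv2.imwrite(f"pics/{c}_jig.png",cv2.resize(p[v-45:v+45,u-60:u+60],None,fx=6,fy=6,interpolation=cv2.INTER_CUBIC))
E
```

```text
top bench z 0.0014407359603737513
big 0.83 [334. 323.] px@z [ 0.4427 -0.0081] top mean [0.4408 0.0021 0.0182] mec [0.4406 0.002 ] 0.0276 [247. 246. 244.] 689
mid 0.7 [226. 320.] px@z [0.4486 0.1856] top mean [0.4439 0.1769 0.0162] mec [0.4435 0.177 ] 0.0214 [ 83. 188.  51.] 409
mid 0.68 [145. 298.] px@z [0.4884 0.3287] top mean [0.49   0.3249 0.0161] mec [0.49   0.3253] 0.0218 [214. 105.  51.] 506
mid 0.55 [197. 285.] px@z [0.5104 0.2373] top mean [0.5187 0.2358 0.0162] mec [0.5186 0.236 ] 0.0215 [236. 235. 231.] 441
small 0.53 [440. 290.] px@z [ 0.5022 -0.1998] top mean [ 0.5    -0.2053  0.0142] mec [ 0.5002 -0.2057] 0.0161 [223. 221. 217.] 237
disc_centre 0.72 [322. 257.] px@z [0.5608 0.0135] top mean [0.5619 0.0095 0.0228] mec [0.562  0.0121] 0.0747 [139. 141. 134.] 3760
disc_centre 0.63 [196. 283.] px@z [0.5152 0.2367] top mean [0.5193 0.2338 0.0231] mec [0.5334 0.1463] 0.1167 [236. 235. 231.] 441
jar 0.89 [461. 199.] px@z [ 0.6614 -0.2242] top mean [ 0.6665 -0.2328  0.0604] mec [ 0.6664 -0.2332] 0.0251 [206. 203. 200.] 980
tip 1259 [0.5584 0.0318 0.8478] 0.8729879270265288 [237.
[... 564 characters left out ...]
6.] px@z [0.5223 0.2421] top mean [0.5202 0.2355 0.0159] mec [0.5182 0.2378] 0.0232 [217. 212. 210.] 257
small 0.86 [168. 308.] px@z [ 0.506  -0.2111] top mean [ 0.5011 -0.2064  0.0137] mec [ 0.5001 -0.2057] 0.0167 [211. 206. 203.] 343
jig 0.9 [282. 256.] px@z [ 0.5717 -0.0058] top mean [0.5681 0.0034 0.0202] mec [0.5612 0.0115] 0.076 [118. 118. 115.] 2971
disc_centre 0.62 [284. 254.] px@z [ 0.5752 -0.0039] top mean [0.5653 0.0047 0.023 ] mec [0.5641 0.01  ] 0.0712 [120. 120. 116.] 2855
jar 0.85 [235. 352.] px@z [ 0.6861 -0.2492] top mean [ 0.6672 -0.2344  0.0601] mec [ 0.6662 -0.233 ] 0.0258 [207. 203. 203.] 2147
tip 145 [0.5586 0.0131 0.0815] 0.10155300385565375 [219.96551724 281.84827586]
```

View pics/top_jig.png

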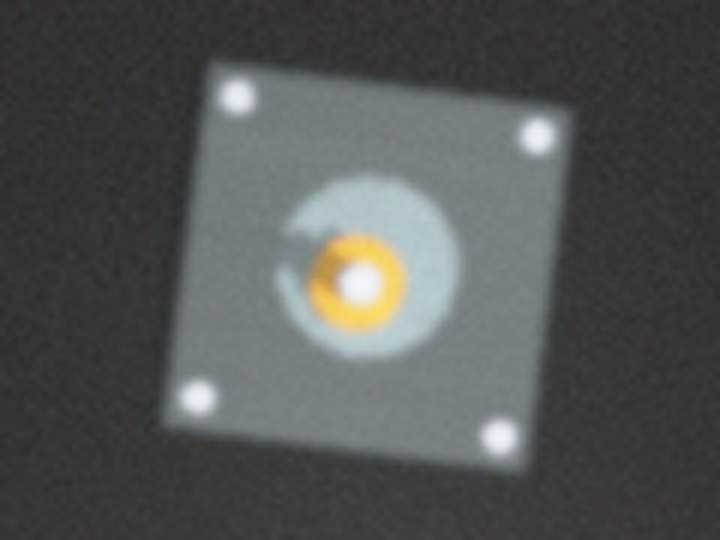

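The crop shows the jig turned by about 7°. The spindle tip is at crop (361,283), i.e. pixel (321.8,259.8), and the disc centre is at pixel (323.1,257.1). The three ring centres agree between the two cameras to within 2 mm.

Run:
```python
from h import *
W={}
for c in("top","scene"):
    p,d=r.get_image(c);g=p.astype(int);W=cloud(c,d)
    if c=="top":
        sub=g[250:270,312:332];m=(sub.min(-1)>190);v,u=np.argwhere(m).mean(0)+[250,312];print("tip px",u,v,m.sum(),"tip",at_z(c,(u,v),.1).round(4), "patch depth pts",W[258:262,320:324,2].round(3).tolist())
        hsv=cv2.cvtColor(p,cv2.COLOR_BGR2HSV)[245:275,305:340];m=(hsv[...,1]>110)&(hsv[...,2]>90);mm=m.astype(np.uint8)
        (cx,cy),rr=cv2.minEnclosingCircle(np.argwhere(mm)[:,::-1].astype(np.float32));print("collar",cx+305,cy+245,rr,[at_z(c,(cx+305,cy+245),z)[:2].round(4) for z in(.04,.048)])
        print("disc",at_z(c,(323.1,257.1),.024).round(4))
    near=(abs(W[...,0]-.56)<.03)&(abs(W[...,1]-.012)<.03)&(W[...,2]>.03)&(W[...,2]<.12)
    for lo,hi in((.028,.052),(.055,.07),(.07,.085),(.085,.097),(.098,.104)):
        q=W[near&(W[...,2]>lo)&(W[...,2]<hi)];print(c,lo,len(q),q.mean(0).round(4) if len(q) else"",q.std(0).round(4) if len(q) else"")
    if c=="scene":
        # axis columns per row
        for z in(.06,.08,.1): print(z,proj(c,[.557,.0135,z]).round(2))
        for row in range(212,234,3):
            x=g[row,265:300].sum(-1);b=np.median(x);w=np.clip(x-b-100,0,None);print(row,(w@np.arange(265,300)/max(w.sum(),1)).round(2),(w>0).sum())
```

```text
tip px 323.17241379310343 261.2068965517241 58 tip [0.5539 0.0136 0.1   ] patch depth pts [[0.099, 0.099, 0.101, 0.103], [0.102, 0.101, 0.099, 0.101], [0.101, 0.102, 0.101, 0.101], [0.1, 0.101, 0.1, 0.099]]
collar 320.8999996185303 259.69999980926514 7.300784587860107 [array([0.5562, 0.0162]), array([0.5562, 0.0163])]
disc [0.5608 0.0119 0.024 ]
top 0.028 158 [0.5566 0.0155 0.0421] [0.0077 0.0076 0.0018]
top 0.055 0  
top 0.07 0  
top 0.085 1 [0.551  0.0138 0.0966] [0. 0. 0.]
top 0.098 38 [0.5568 0.0155 0.1005] [0.0028 0.0028 0.0011]
scene 0.028 147 [0.5595 0.0119 0.0419] [0.007  0.0065 0.0036]
scene 0.055 49 [0.5586 0.0128 0.0627] [0.003  0.0026 0.0043]
scene 0.07 49 [0.5591 0.0132 0.0778] [0.0028 0.0029 0.0041]
scene 0.085 38 [0.559  0.0125 0.0911] [0.0025 0.0021 0.0034]
scene 0.098 22 [0.5576 0.0145 0.1001] [0.003  0.0026 0.0009]
0.06 [281.71 229.9 ]
0.08 [281.3  220.35]
0.1 [280.87 210.55]
212 281.3 7
215 281.39 8
218 281.47 7
221 281.62 7
224 281.79 7
227 281.92 7
230 282.73 11
233 281.89 6
```

Run:
```python
from h import *
for c in("top","scene"):
    p,d=r.get_image(c);W=cloud(c,d);ok=(d>0)&(W[...,2]<.3)
    for y0 in np.arange(.1,.7,.1):
        q=W[ok&(abs(W[...,1]-y0)<.05)&(W[...,0]>.1)&(W[...,0]<.6)];
        if len(q): print(c,y0.round(1),len(q),np.percentile(q[:,2],[50,95,99.5]).round(3), q[q[:,2]>.05][:,:2].min(0).round(2) if (q[:,2]>.05).any() else "")
```

```text
top 0.1 13394 [0.001 0.004 0.022] 
top 0.2 13538 [0.001 0.014 0.018] 
top 0.3 13518 [0.001 0.004 0.018] 
top 0.4 16252 [0.001 0.09  0.092] [0.32 0.4 ]
top 0.5 15547 [0.089 0.092 0.093] [0.3  0.45]
top 0.6 1302 [0.    0.002 0.004] 
scene 0.1 4763 [0.001 0.008 0.021] 
scene 0.2 4426 [0.001 0.015 0.017] 
scene 0.3 3544 [0.001 0.01  0.017] 
scene 0.4 4766 [0.002 0.088 0.091] [0.32 0.4 ]
scene 0.5 3992 [0.062 0.091 0.273] [0.13 0.45]
scene 0.6 2125 [0.09  0.249 0.293] [0.12 0.55]
```

```bash
python3 -m creep '[{"offset":[0,0,-0.2],"delta_rot":[0,0,-0.147],"fingers":1},{"offset":[0,0,-0.2],"delta_rot":[0,0,-0.147],"fingers":1},{"offset":[0,0,-0.2],"delta_rot":[0,0,-0.147],"fingers":1}]' 20; python3 -m creep '[{"offset":[-0.2,-0.4,0],"delta_rot":[0,0,0],"fingers":1},{"offset":[-0.4,-0.8,0],"delta_rot":[0,0,0],"fingers":1},{"offset":[-0.5,-1,0],"delta_rot":[0,0,0],"fingers":1}]'
```

```text
clock: 1.3
tcp_pos: [0.1431, 0.6086, 0.2258]
tool_rot: [-0.001, 1.0, 0.0, 0.0]
contact_force: [0.7, 0.0, 0.3]
finger_gap: 0.0938
finger_force: 0.0
clock: 1.6
tcp_pos: [0.1947, 0.5054, 0.2251]
tool_rot: [0.003, 1.0, -0.001, 0.0]
contact_force: [-0.1, 0.6, 0.9]
finger_gap: 0.094
finger_force: 0.0
```

```bash
for i in 1; do :; done
python3 -m creep '[{"offset":[-0.2,-0.42,0],"delta_rot":[0,0,0],"fingers":1},{"offset":[-0.413,-0.843,0],"delta_rot":[0,0,0],"fingers":1}]' >/dev/null
python3 -m creep '[{"offset":[-0.2,-0.42,0],"delta_rot":[0,0,0],"fingers":1},{"offset":[-0.413,-0.843,0],"delta_rot":[0,0,0],"fingers":1}]' >/dev/null
python3 -m creep '[{"offset":[-0.2,-0.42,0],"delta_rot":[0,0,0],"fingers":1},{"offset":[-0.413,-0.843,0],"delta_rot":[0,0,0],"fingers":1}]' 
python3 -m creep '[{"offset":[-0.2,-0.42,0],"delta_rot":[0,0,0],"fingers":1},{"offset":[-0.413,-0.843,0],"delta_rot":[0,0,0],"fingers":1}]' >/dev/null
python3 -m creep '[{"offset":[-0.2,-0.42,0.4],"delta_rot":[0,0,0],"fingers":1},{"offset":[-0.413,-0.843,0.8],"delta_rot":[0,0,0],"fingers":1}]' >/dev/null
python3 -m creep '[{"offset":[-0.2,-0.42,0.3],"delta_rot":[0,0,0],"fingers":1},{"offset":[-0.413,-0.843,0.5],"delta_rot":[0,0,0],"fingers":1},{"offset":[-0.413,-0.843,0.5],"delta_rot":[0,0,0],"fingers":1}]'
```

```text
clock: 2.2
tcp_pos: [0.3171, 0.2537, 0.2253]
tool_rot: [0.001, 1.0, 0.0, -0.0]
contact_force: [1.3, 0.6, -1.0]
finger_gap: 0.0939
finger_force: 0.0
clock: 2.9
tcp_pos: [0.433, 0.014, 0.1086]
tool_rot: [0.004, 1.0, -0.001, -0.001]
contact_force: [-0.1, 0.1, 0.6]
finger_gap: 0.0942
finger_force: 0.0
```

```bash
python3 -m creep '[{"offset":[0,0,0.4],"delta_rot":[0,0,0],"fingers":0.5},{"offset":[0,0,0.6],"delta_rot":[0,0,0],"fingers":0.5},{"offset":[0,0,0.8],"delta_rot":[0,0,0],"fingers":0.5},{"offset":[0,0,0.915],"delta_rot":[0,0,0],"fingers":0.5},{"offset":[0,0,0.915],"delta_rot":[0,0,0],"fingers":0.5}]'
python3 -m creep '[{"offset":[0,0,0],"delta_rot":[0,0,0],"fingers":0},{"offset":[0,0,0],"delta_rot":[0,0,0],"fingers":0},{"offset":[0,0,0],"delta_rot":[0,0,0],"fingers":0},{"offset":[0,0,0],"delta_rot":[0,0,0],"fingers":0},{"offset":[0,0,0],"delta_rot":[0,0,0],"fingers":0},{"offset":[0,0,0],"delta_rot":[0,0,0],"fingers":0}]' 8
```

```text
clock: 3.4
tcp_pos: [0.4323, 0.0185, 0.0185]
tool_rot: [0.001, 1.0, -0.0, -0.001]
contact_force: [0.1, 0.1, 1.1]
finger_gap: 0.0706
finger_force: 0.0
clock: 4.0
tcp_pos: [0.4329, 0.0186, 0.0191]
tool_rot: [-0.0, 1.0, -0.0, 0.0]
contact_force: [0.1, 1.0, 0.2]
finger_gap: 0.0475
finger_force: 0.0
```

```bash
python3 -m creep '[{"offset":[-0.08,-0.165,-0.1],"delta_rot":[0,0,0],"fingers":0.5},{"offset":[-0.08,-0.165,-0.1],"delta_rot":[0,0,0],"fingers":0.5},{"offset":[-0.08,-0.165,-0.1],"delta_rot":[0,0,0],"fingers":0.5},{"offset":[-0.08,-0.165,-0.1],"delta_rot":[0,0,0],"fingers":0.5},{"offset":[-0.08,-0.165,-0.1],"delta_rot":[0,0,0],"fingers":0.5}]'
```

```text
clock: 4.5
tcp_pos: [0.4405, 0.0026, 0.0288]
tool_rot: [-0.0, 1.0, -0.0, -0.0]
contact_force: [-0.1, -0.4, 0.7]
finger_gap: 0.0703
finger_force: 0.0
```

Go down to z≈0.0045, close (centres the ring in y), open, turn 90°, and close again (centres it in x).

```bash
python3 -m creep '[{"offset":[0,-0.005,0.12],"delta_rot":[0,0,0],"fingers":0.5},{"offset":[0,-0.005,0.24],"delta_rot":[0,0,0],"fingers":0.5},{"offset":[0,-0.005,0.24],"delta_rot":[0,0,0],"fingers":0},{"offset":[0,-0.005,0.24],"delta_rot":[0,0,0],"fingers":0},{"offset":[0,-0.005,0.24],"delta_rot":[0,0,0],"fingers":0},{"offset":[0,-0.005,0.24],"delta_rot":[0,0,0],"fingers":0},{"offset":[0,-0.005,0.24],"delta_rot":[0,0,0],"fingers":0}]' 8
python3 -m creep '[{"offset":[0,0,0],"delta_rot":[0,0,0],"fingers":0.5},{"offset":[0,0,0],"delta_rot":[0,0,0],"fingers":0.5},{"offset":[0,0,0],"delta_rot":[0,0,0],"fingers":0.5},{"offset":[0,0,0],"delta_rot":[0,0,0.2],"fingers":0.5},{"offset":[0,0,0],"delta_rot":[0,0,0.6],"fingers":0.5},{"offset":[0,0,0],"delta_rot":[0,0,1],"fingers":0.5},{"offset":[0,0,0],"delta_rot":[0,0,1],"fingers":0.5},{"offset":[0,0,0],"delta_rot":[0,0,1],"fingers":0.5},{"offset":[0,0,0],"delta_rot":[0,0,1],"fingers":0.5},{"offset":[0,0,0],"delta_rot":[0,0,1],"fingers":0.5},{"offset":[0,0,0],"delta_rot":[0,0,1],"fingers":0.5},{"offset":[0,0,0],"delta_rot":[0,0,1],"fingers":0.5},{"offset":[0,0,0],"delta_rot":[0,0,1],"fingers":0.5},{"offset":[0,0,0],"delta_rot":[0,0,1],"fingers":0.5},{"offset":[0,0,0],"delta_rot":[0,0,1],"fingers":0.5}]'
```

```text
clock: 5.2
tcp_pos: [0.4411, 0.0016, 0.0053]
tool_rot: [-0.0, 1.0, 0.0, 0.0]
contact_force: [-0.0, -0.5, -0.5]
finger_gap: 0.0553
finger_force: 8.0
clock: 6.7
tcp_pos: [0.4408, 0.0017, 0.005]
tool_rot: [0.707, 0.707, -0.0, 0.0]
contact_force: [0.7, -0.7, -0.4]
finger_gap: 0.0704
finger_force: 0.0
```

```bash
python3 -m creep '[{"offset":[0,0,0],"delta_rot":[0,0,0],"fingers":0},{"offset":[0,0,0],"delta_rot":[0,0,0],"fingers":0},{"offset":[0,0,0],"delta_rot":[0,0,0],"fingers":0},{"offset":[0,0,0],"delta_rot":[0,0,0],"fingers":0},{"offset":[0,0,0],"delta_rot":[0,0,0],"fingers":0},{"offset":[0,0,-0.4],"delta_rot":[0,0,0],"fingers":0},{"offset":[0,0,-0.8],"delta_rot":[0,0,0],"fingers":0},{"offset":[0,0,-1],"delta_rot":[0,0,0],"fingers":0},{"offset":[0,0,-1],"delta_rot":[0,0,0],"fingers":0},{"offset":[0,0,-1],"delta_rot":[0,0,0],"fingers":0}]' 25
python3 -m creep '[{"offset":[0.0,0.2,-0.14],"delta_rot":[0,0,0],"fingers":0},{"offset":[0.0,0.6,-0.14],"delta_rot":[0,0,0],"fingers":0},{"offset":[0.0,0.9,-0.14],"delta_rot":[0,0,0],"fingers":0},{"offset":[0,0.9,-0.14],"delta_rot":[0,0,0],"fingers":0},{"offset":[0,0.9,-0.14],"delta_rot":[0,0,0],"fingers":0},{"offset":[0,0.9,-0.14],"delta_rot":[0,0,0],"fingers":0}]'
```

```text
clock: 7.7
tcp_pos: [0.4408, 0.0021, 0.1048]
tool_rot: [0.707, 0.708, 0.0, -0.0]
contact_force: [-0.1, 0.9, -1.9]
finger_gap: 0.0558
finger_force: 25.0
clock: 8.3
tcp_pos: [0.5297, 0.0013, 0.1181]
tool_rot: [0.707, 0.707, -0.001, -0.001]
contact_force: [-0.4, 0.2, -1.2]
finger_gap: 0.0559
finger_force: 25.0
```

```bash
python3 -m creep '[{"offset":[0.137,0.265,0],"delta_rot":[0,0,0],"fingers":0},{"offset":[0.137,0.265,0],"delta_rot":[0,0,0],"fingers":0},{"offset":[0.137,0.265,0.05],"delta_rot":[0,0,0],"fingers":0},{"offset":[0.137,0.265,0.1],"delta_rot":[0,0,0],"fingers":0},{"offset":[0.137,0.265,0.13],"delta_rot":[0,0,0],"fingers":0},{"offset":[0.137,0.265,0.16],"delta_rot":[0,0,0],"fingers":0},{"offset":[0.137,0.265,0.17],"delta_rot":[0,0,0],"fingers":0},{"offset":[0.137,0.265,0.17],"delta_rot":[0,0,0],"fingers":0}]'; python3 -c "
from h import *
s=r.read_state();print(s['tcp_pos'],s['contact_force'],s['torque'])
p,d=r.get_image('scene');cv2.imwrite('pics/s1.png',cv2.resize(p[150:270,200:360],None,fx=5,fy=5,interpolation=cv2.INTER_CUBIC))"
```

```text
clock: 9.1
tcp_pos: [0.5572, 0.0153, 0.102]
tool_rot: [0.707, 0.707, -0.0, -0.0]
contact_force: [-0.4, -1.1, -0.6]
finger_gap: 0.0558
finger_force: 25.0
[0.5572381  0.01525032 0.10196906] [-0.41990435 -1.08494613 -0.62472155] [-0.02898235  0.06434659  0.00642222]
```

View pics/s1.png

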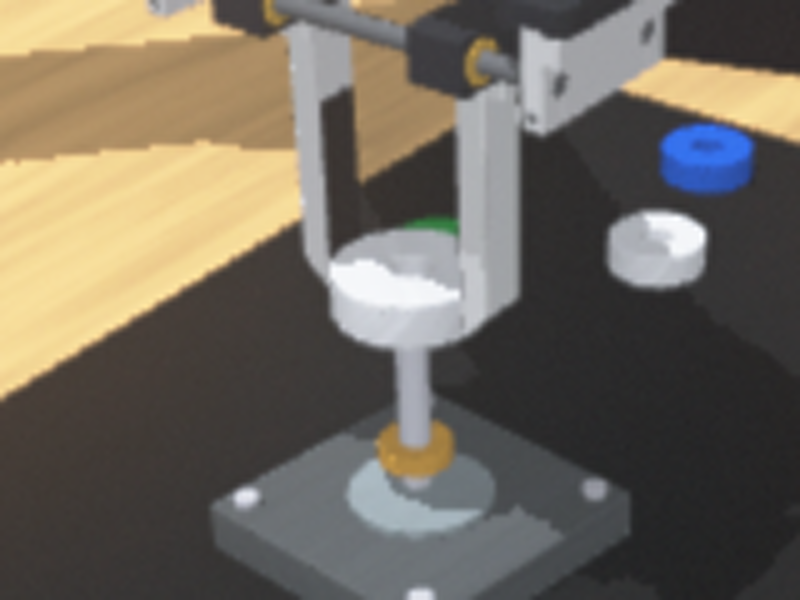

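The crop shows the ring level in the fingers at (410,290), over the spindle at (413,400), and the force reading is only the ring's weight. I'll lower gently.

```bash
python3 -m creep '[{"offset":[0,0,0.02],"delta_rot":[0,0,0],"fingers":0},{"offset":[0,0,0.04],"delta_rot":[0,0,0],"fingers":0},{"offset":[0,0,0.04],"delta_rot":[0,0,0],"fingers":0}]'
```

```text
clock: 9.45
tcp_pos: [0.5573, 0.0153, 0.0978]
tool_rot: [0.707, 0.707, -0.0, -0.0]
contact_force: [-0.4, -0.2, -0.7]
finger_gap: 0.0561
finger_force: 25.0
```

```bash
python3 -m creep '[{"offset":[0,0,0.05],"delta_rot":[0,0,0],"fingers":0},{"offset":[0,0,0.15],"delta_rot":[0,0,0],"fingers":0},{"offset":[0,0,0.25],"delta_rot":[0,0,0],"fingers":0},{"offset":[0,0,0.35],"delta_rot":[0,0,0],"fingers":0},{"offset":[0,0,0.4],"delta_rot":[0,0,0],"fingers":0},{"offset":[0,0,0.44],"delta_rot":[0,0,0],"fingers":0},{"offset":[0,0,0.47],"delta_rot":[0,0,0],"fingers":0},{"offset":[0,0,0.49],"delta_rot":[0,0,0],"fingers":0}]'
python3 -m creep '[{"offset":[0,0,0.01],"delta_rot":[0,0,0],"fingers":0},{"offset":[0,0,0.02],"delta_rot":[0,0,0],"fingers":0},{"offset":[0,0,0.03],"delta_rot":[0,0,0],"fingers":0}]' 35
```

```text
clock: 10.25
tcp_pos: [0.5574, 0.0152, 0.0489]
tool_rot: [0.707, 0.707, -0.0, 0.0]
contact_force: [-0.9, -0.2, -0.8]
finger_gap: 0.0564
finger_force: 25.0
clock: 10.55
tcp_pos: [0.5575, 0.0153, 0.0463]
tool_rot: [0.707, 0.707, 0.0, 0.0]
contact_force: [-3.5, 0.7, 6.6]
finger_gap: 0.0556
finger_force: 35.0
```

```bash
python3 -m creep '[{"offset":[0,-0.005,0.01],"delta_rot":[0,0,0],"fingers":0},{"offset":[0,-0.005,0.02],"delta_rot":[0,0,0],"fingers":0},{"offset":[0,-0.005,0.03],"delta_rot":[0,0,0],"fingers":0},{"offset":[0,-0.005,0.04],"delta_rot":[0,0,0],"fingers":0}]'
python3 -m creep '[{"offset":[0,0,0.01],"delta_rot":[0,0,0],"fingers":0},{"offset":[0,0,0.02],"delta_rot":[0,0,0],"fingers":0},{"offset":[0,0,0.03],"delta_rot":[0,0,0],"fingers":0}]'
```

```text
clock: 10.95
tcp_pos: [0.5574, 0.0153, 0.0425]
tool_rot: [0.707, 0.707, 0.0, 0.0]
contact_force: [-0.8, 1.0, 6.2]
finger_gap: 0.0551
finger_force: 35.0
clock: 11.25
tcp_pos: [0.5574, 0.0153, 0.0396]
tool_rot: [0.707, 0.707, 0.0, 0.0]
contact_force: [-0.9, 1.4, 6.7]
finger_gap: 0.0555
finger_force: 35.0
```

Collar slides at about 7 N. Next come the last millimetres, half a millimetre at a time.

```bash
python3 -m creep '[{"offset":[0,0,0.005],"delta_rot":[0,0,0],"fingers":0},{"offset":[0,0,0.01],"delta_rot":[0,0,0],"fingers":0},{"offset":[0,0,0.015],"delta_rot":[0,0,0],"fingers":0}]'
python3 -m creep '[{"offset":[0,0,0.005],"delta_rot":[0,0,0],"fingers":0},{"offset":[0,0,0.005],"delta_rot":[0,0,0],"fingers":0}]'
```

```text
clock: 11.55
tcp_pos: [0.5574, 0.0153, 0.0381]
tool_rot: [0.707, 0.707, 0.0, 0.0]
contact_force: [-0.3, 0.1, 6.8]
finger_gap: 0.0559
finger_force: 35.0
clock: 11.75
tcp_pos: [0.5574, 0.0153, 0.0375]
tool_rot: [0.707, 0.707, 0.0, 0.0]
contact_force: [-0.5, 0.1, 3.6]
finger_gap: 0.0555
finger_force: 35.0
```

```bash
python3 -m creep '[{"offset":[0,0,0.005],"delta_rot":[0,0,0],"fingers":0},{"offset":[0,0,0.005],"delta_rot":[0,0,0],"fingers":0}]'
```

```text
clock: 11.95
tcp_pos: [0.5574, 0.0153, 0.037]
tool_rot: [0.707, 0.707, 0.0, 0.0]
contact_force: [-0.5, 0.9, 4.7]
finger_gap: 0.0557
finger_force: 35.0
```

```bash
python3 -m creep '[{"offset":[0,0,0],"delta_rot":[0,0,0],"fingers":0.5},{"offset":[0,0,0],"delta_rot":[0,0,0],"fingers":0.5},{"offset":[0,0,0],"delta_rot":[0,0,0],"fingers":0.5},{"offset":[0,0,-0.3],"delta_rot":[0,0,0],"fingers":0.5},{"offset":[0,0,-0.7],"delta_rot":[0,0,0],"fingers":0.5},{"offset":[0,0,-0.95],"delta_rot":[0,0,0],"fingers":0.5},{"offset":[0,0,-0.95],"delta_rot":[0,0,0],"fingers":0.5}]'
python3 -m creep '[{"offset":[0.4,-0.1,0],"delta_rot":[0,0,0],"fingers":0.5},{"offset":[0.8,-0.15,0],"delta_rot":[0,0,0],"fingers":0.5},{"offset":[1,-0.2,0],"delta_rot":[0,0,0],"fingers":0.5}]'
python3 -c "
from h import *
p,d=r.get_image('top');W=cloud('top',d)
for c,x0,y0,h in(('big',.557,.0153,.05),('mid',.519,.236,.016)):
    t=W[(abs(W[...,0]-x0)<.035)&(abs(W[...,1]-y0)<.035)&(abs(W[...,2]-h)<.003)]; print(c,len(t),t.mean(0).round(4) if len(t) else '',cv2.minEnclosingCircle(t[:,:2].astype(np.float32)) if len(t) else '')"
```

```text
clock: 12.65
tcp_pos: [0.5584, 0.0152, 0.1344]
tool_rot: [0.707, 0.707, 0.002, 0.001]
contact_force: [0.3, 0.3, -0.7]
finger_gap: 0.0705
finger_force: 0.0
clock: 12.95
tcp_pos: [0.536, 0.1187, 0.1307]
tool_rot: [0.706, 0.708, -0.0, -0.0]
contact_force: [0.5, -1.2, -0.5]
finger_gap: 0.0706
finger_force: 0.0
big 711 [0.558  0.0146 0.0502] ((0.5580999851226807, 0.0145993921905756), 0.02782686986029148)
mid 0
```

```bash
python3 -m creep '[{"offset":[0.35,-0.08,0],"delta_rot":[0,0,0],"fingers":0.5},{"offset":[0.7,-0.15,0],"delta_rot":[0,0,0],"fingers":0.5},{"offset":[1,-0.18,0],"delta_rot":[0,0,0],"fingers":0.5},{"offset":[1,-0.18,0],"delta_rot":[0,0,0],"fingers":0.5}]' >/dev/null
python3 -m creep '[{"offset":[0.17,0,0.3],"delta_rot":[0,0,0],"fingers":0.5},{"offset":[0.17,0,0.7],"delta_rot":[0,0,0],"fingers":0.5},{"offset":[0.17,0,1],"delta_rot":[0,0,0],"fingers":0.5},{"offset":[0.17,0,1],"delta_rot":[0,0,0],"fingers":0.5},{"offset":[0.17,0,1],"delta_rot":[0,0,0],"fingers":0.5}]'
```

```text
clock: 13.9
tcp_pos: [0.5192, 0.2312, 0.032]
tool_rot: [0.708, 0.707, -0.0, 0.0]
contact_force: [0.1, 0.2, 1.1]
finger_gap: 0.0705
finger_force: 0.0
```

```bash
python3 -m creep '[{"offset":[0.05,-0.005,0.1],"delta_rot":[0,0,0],"fingers":0.5},{"offset":[0.05,-0.005,0.2],"delta_rot":[0,0,0],"fingers":0.5},{"offset":[0.05,-0.005,0.27],"delta_rot":[0,0,0],"fingers":0.5},{"offset":[0.05,-0.005,0.27],"delta_rot":[0,0,0],"fingers":0.5},{"offset":[0.05,-0.005,0.27],"delta_rot":[0,0,0],"fingers":-0.2},{"offset":[0.05,-0.005,0.27],"delta_rot":[0,0,0],"fingers":-0.2},{"offset":[0.05,-0.005,0.27],"delta_rot":[0,0,0],"fingers":-0.2},{"offset":[0.05,-0.005,0.27],"delta_rot":[0,0,0],"fingers":-0.2},{"offset":[0.05,-0.005,0.27],"delta_rot":[0,0,0],"fingers":-0.2},{"offset":[0.05,-0.005,0.27],"delta_rot":[0,0,0],"fingers":-0.2}]' 8
python3 -m creep '[{"offset":[0,0,0],"delta_rot":[0,0,0],"fingers":0.3},{"offset":[0,0,0],"delta_rot":[0,0,0],"fingers":0.3},{"offset":[0,0,0],"delta_rot":[0,0,0],"fingers":0.3},{"offset":[0,0,0],"delta_rot":[0,0,-0.2],"fingers":0.3},{"offset":[0,0,0],"delta_rot":[0,0,-0.6],"fingers":0.3},{"offset":[0,0,0],"delta_rot":[0,0,-1],"fingers":0.3},{"offset":[0,0,0],"delta_rot":[0,0,-1],"fingers":0.3},{"offset":[0,0,0],"delta_rot":[0,0,-1],"fingers":0.3},{"offset":[0,0,0],"delta_rot":[0,0,-1],"fingers":0.3},{"offset":[0,0,0],"delta_rot":[0,0,-1],"fingers":0.3},{"offset":[0,0,0],"delta_rot":[0,0,-1],"fingers":0.3},{"offset":[0,0,0],"delta_rot":[0,0,-1],"fingers":0.3},{"offset":[0,0,0],"delta_rot":[0,0,-1],"fingers":0.3},{"offset":[0,0,0],"delta_rot":[0,0,-1],"fingers":0.3},{"offset":[0,0,0],"delta_rot":[0,0,-1],"fingers":0.3},{"offset":[0,0,0],"delta_rot":[0,0,-1],"fingers":0.3}]'
```

```text
clock: 14.9
tcp_pos: [0.5185, 0.2373, 0.0047]
tool_rot: [0.707, 0.707, 0.0, 0.0]
contact_force: [-0.7, 0.1, 4.1]
finger_gap: 0.0434
finger_force: 8.0
clock: 16.5
tcp_pos: [0.5184, 0.2371, 0.0045]
tool_rot: [0.001, 1.0, -0.0, -0.0]
contact_force: [0.6, 0.4, 0.9]
finger_gap: 0.0615
finger_force: 0.0
```

```bash
python3 -m creep '[{"offset":[0,0,0],"delta_rot":[0,0,0],"fingers":-0.2},{"offset":[0,0,0],"delta_rot":[0,0,0],"fingers":-0.2},{"offset":[0,0,0],"delta_rot":[0,0,0],"fingers":-0.2},{"offset":[0,0,0],"delta_rot":[0,0,0],"fingers":-0.2},{"offset":[0,0,0],"delta_rot":[0,0,0],"fingers":-0.2},{"offset":[0,0,-0.4],"delta_rot":[0,0,0],"fingers":-0.2},{"offset":[0,0,-0.8],"delta_rot":[0,0,0],"fingers":-0.2},{"offset":[0,0,-1],"delta_rot":[0,0,0],"fingers":-0.2},{"offset":[0,0,-1],"delta_rot":[0,0,0],"fingers":-0.2},{"offset":[0,0,-1],"delta_rot":[0,0,0],"fingers":-0.2}]' 25
python3 -m creep '[{"offset":[-0.1,-0.35,-0.15],"delta_rot":[0,0,0],"fingers":-0.2},{"offset":[-0.2,-0.8,-0.15],"delta_rot":[0,0,0],"fingers":-0.2},{"offset":[-0.3,-1,-0.15],"delta_rot":[0,0,0],"fingers":-0.2},{"offset":[-0.3,-1,-0.15],"delta_rot":[0,0,0],"fingers":-0.2}]'
python3 -m creep '[{"offset":[0,-0.4,0],"delta_rot":[0,0,0],"fingers":-0.2},{"offset":[0,-0.8,0],"delta_rot":[0,0,0],"fingers":-0.2},{"offset":[-0.05,-1,0],"delta_rot":[0,0,0],"fingers":-0.2},{"offset":[-0.05,-1,0],"delta_rot":[0,0,0],"fingers":-0.2},{"offset":[-0.05,-1,0],"delta_rot":[0,0,0],"fingers":-0.2},{"offset":[-0.05,-1,0],"delta_rot":[0,0,0],"fingers":-0.2}]'
```

```text
clock: 17.5
tcp_pos: [0.5181, 0.2374, 0.1042]
tool_rot: [-0.0, 1.0, 0.0, -0.0]
contact_force: [0.3, -0.6, -1.1]
finger_gap: 0.043
finger_force: 25.0
clock: 17.9
tcp_pos: [0.5488, 0.1334, 0.1184]
tool_rot: [0.002, 1.0, -0.001, -0.001]
contact_force: [-1.4, -0.3, -0.2]
finger_gap: 0.0433
finger_force: 25.0
clock: 18.5
tcp_pos: [0.5529, 0.0388, 0.1188]
tool_rot: [-0.001, 1.0, 0.0, -0.001]
contact_force: [-0.8, 0.4, -1.4]
finger_gap: 0.043
finger_force: 25.0
```

```bash
python3 -m creep '[{"offset":[-0.045,-0.235,0],"delta_rot":[0,0,0],"fingers":-0.2},{"offset":[-0.045,-0.235,0],"delta_rot":[0,0,0],"fingers":-0.2},{"offset":[-0.045,-0.235,0.05],"delta_rot":[0,0,0],"fingers":-0.2},{"offset":[-0.045,-0.235,0.1],"delta_rot":[0,0,0],"fingers":-0.2},{"offset":[-0.045,-0.235,0.14],"delta_rot":[0,0,0],"fingers":-0.2},{"offset":[-0.045,-0.235,0.17],"delta_rot":[0,0,0],"fingers":-0.2},{"offset":[-0.045,-0.235,0.17],"delta_rot":[0,0,0],"fingers":-0.2}]'
python3 -m creep '[{"offset":[0,0,0.02],"delta_rot":[0,0,0],"fingers":-0.2},{"offset":[0,0,0.04],"delta_rot":[0,0,0],"fingers":-0.2},{"offset":[0,0,0.04],"delta_rot":[0,0,0],"fingers":-0.2}]'
```

```text
clock: 19.2
tcp_pos: [0.5573, 0.0144, 0.1019]
tool_rot: [-0.0, 1.0, 0.0, -0.001]
contact_force: [-2.1, 1.6, -3.2]
finger_gap: 0.0432
finger_force: 25.0
clock: 19.5
tcp_pos: [0.5575, 0.0144, 0.0984]
tool_rot: [-0.0, 1.0, 0.0, -0.0]
contact_force: [-4.4, 4.6, 1.4]
finger_gap: 0.0431
finger_force: 25.0
```

```bash
python3 -m creep '[{"offset":[0.01,0.01,0],"delta_rot":[0,0,0],"fingers":-0.2},{"offset":[0.01,0.01,0.02],"delta_rot":[0,0,0],"fingers":-0.2},{"offset":[0.01,0.01,0.04],"delta_rot":[0,0,0],"fingers":-0.2}]'
```

```text
clock: 19.8
tcp_pos: [0.5571, 0.0148, 0.0946]
tool_rot: [-0.0, 1.0, -0.0, 0.0]
contact_force: [-1.8, 0.9, -0.1]
finger_gap: 0.0429
finger_force: 25.0
```

```bash
python3 -m creep '[{"offset":[0.004,0.003,0.06],"delta_rot":[0,0,0],"fingers":-0.2},{"offset":[0.004,0.003,0.16],"delta_rot":[0,0,0],"fingers":-0.2},{"offset":[0.004,0.003,0.26],"delta_rot":[0,0,0],"fingers":-0.2},{"offset":[0.004,0.003,0.33],"delta_rot":[0,0,0],"fingers":-0.2},{"offset":[0.004,0.003,0.36],"delta_rot":[0,0,0],"fingers":-0.2},{"offset":[0.004,0.003,0.38],"delta_rot":[0,0,0],"fingers":-0.2},{"offset":[0.004,0.003,0.39],"delta_rot":[0,0,0],"fingers":-0.2}]'
python3 -m creep '[{"offset":[0,0,0.005],"delta_rot":[0,0,0],"fingers":-0.2},{"offset":[0,0,0.01],"delta_rot":[0,0,0],"fingers":-0.2}]'
```

```text
clock: 20.5
tcp_pos: [0.5566, 0.015, 0.0555]
tool_rot: [-0.0, 1.0, -0.0, 0.0]
contact_force: [0.8, -0.2, 0.4]
finger_gap: 0.0431
finger_force: 25.0
clock: 20.7
tcp_pos: [0.5567, 0.0151, 0.0548]
tool_rot: [-0.0, 1.0, 0.0, 0.0]
contact_force: [0.5, -0.6, -0.4]
finger_gap: 0.0429
finger_force: 25.0
```

```bash
python3 -m creep '[{"offset":[0,0,0.004],"delta_rot":[0,0,0],"fingers":-0.2},{"offset":[0,0,0.004],"delta_rot":[0,0,0],"fingers":0.3},{"offset":[0,0,0.004],"delta_rot":[0,0,0],"fingers":0.3},{"offset":[0,0,0.004],"delta_rot":[0,0,0],"fingers":0.3},{"offset":[0,0,-0.3],"delta_rot":[0,0,0],"fingers":0.3},{"offset":[0,0,-0.7],"delta_rot":[0,0,0],"fingers":0.3},{"offset":[0,0,-0.8],"delta_rot":[0,0,0],"fingers":0.3},{"offset":[0,0,-0.8],"delta_rot":[0,0,0],"fingers":0.3}]'
python3 -m creep '[{"offset":[0.1,-0.4,0],"delta_rot":[0,0,0],"fingers":0.3},{"offset":[0.2,-0.8,0],"delta_rot":[0,0,0],"fingers":0.3},{"offset":[0.26,-1,0],"delta_rot":[0,0,0],"fingers":0.3},{"offset":[0.26,-1,0],"delta_rot":[0,0,0],"fingers":0.3}]'
python3 -c "
from h import *
p,d=r.get_image('top');W=cloud('top',d)
for c,x0,y0,h in(('big',.557,.0153,.05),('mid',.557,.0153,.066),('small',.5,-.2057,.014)):
    t=W[(abs(W[...,0]-x0)<.035)&(abs(W[...,1]-y0)<.035)&(abs(W[...,2]-h)<.003)]; print(c,len(t),t.mean(0).round(4) if len(t) else '',cv2.minEnclosingCircle(t[:,:2].astype(np.float32)) if len(t) else '')"
python3 -m creep '[{"offset":[0.1,-0.4,0],"delta_rot":[0,0,0],"fingers":0},{"offset":[0.2,-0.8,0],"delta_rot":[0,0,0],"fingers":0},{"offset":[0.26,-1,0],"delta_rot":[0,0,0],"fingers":0},{"offset":[0.26,-1,0.3],"delta_rot":[0,0,0],"fingers":0},{"offset":[0.26,-1,0.7],"delta_rot":[0,0,0],"fingers":0},{"offset":[0.26,-1,1],"delta_rot":[0,0,0],"fingers":0},{"offset":[0.26,-1,1],"delta_rot":[0,0,0],"fingers":0}]'
```

```text
clock: 21.5
tcp_pos: [0.5573, 0.0153, 0.1359]
tool_rot: [-0.0, 1.0, 0.0, 0.001]
contact_force: [0.6, 0.5, 0.1]
finger_gap: 0.0612
finger_force: 0.0
clock: 21.9
tcp_pos: [0.5289, -0.088, 0.1334]
tool_rot: [0.002, 1.0, -0.0, -0.001]
contact_force: [-0.1, -0.0, -0.4]
finger_gap: 0.0612
finger_force: 0.0
big 281 [0.5593 0.0162 0.0501] ((0.5580937266349792, 0.014722727239131927), 0.02774478867650032)
mid 434 [0.5574 0.0146 0.0662] ((0.5576205253601074, 0.01445253100246191), 0.021876780316233635)
small 0  
clock: 22.65
tcp_pos: [0.5024, -0.1831, 0.0307]
tool_rot: [-0.001, 1.0, 0.001, -0.003]
contact_force: [0.3, -0.2, 0.4]
finger_gap: 0.0471
finger_force: 0.0
```

```bash
python3 -m creep '[{"offset":[0.023,-0.226,0],"delta_rot":[0,0,0],"fingers":0},{"offset":[0.023,-0.226,0],"delta_rot":[0,0,0],"fingers":0},{"offset":[0.023,-0.226,0.1],"delta_rot":[0,0,0],"fingers":0},{"offset":[0.023,-0.226,0.2],"delta_rot":[0,0,0],"fingers":0},{"offset":[0.023,-0.226,0.265],"delta_rot":[0,0,0],"fingers":0},{"offset":[0.023,-0.226,0.265],"delta_rot":[0,0,0],"fingers":0},{"offset":[0.023,-0.226,0.265],"delta_rot":[0,0,0],"fingers":-0.5},{"offset":[0.023,-0.226,0.265],"delta_rot":[0,0,0],"fingers":-0.5},{"offset":[0.023,-0.226,0.265],"delta_rot":[0,0,0],"fingers":-0.5},{"offset":[0.023,-0.226,0.265],"delta_rot":[0,0,0],"fingers":-0.5},{"offset":[0.023,-0.226,0.265],"delta_rot":[0,0,0],"fingers":-0.5}]' 6
python3 -m creep '[{"offset":[0,0,0],"delta_rot":[0,0,0],"fingers":0},{"offset":[0,0,0],"delta_rot":[0,0,0],"fingers":0},{"offset":[0,0,0],"delta_rot":[0,0,0],"fingers":0},{"offset":[0,0,0],"delta_rot":[0,0,0.2],"fingers":0},{"offset":[0,0,0],"delta_rot":[0,0,0.6],"fingers":0},{"offset":[0,0,0],"delta_rot":[0,0,1],"fingers":0},{"offset":[0,0,0],"delta_rot":[0,0,1],"fingers":0},{"offset":[0,0,0],"delta_rot":[0,0,1],"fingers":0},{"offset":[0,0,0],"delta_rot":[0,0,1],"fingers":0},{"offset":[0,0,0],"delta_rot":[0,0,1],"fingers":0},{"offset":[0,0,0],"delta_rot":[0,0,1],"fingers":0},{"offset":[0,0,0],"delta_rot":[0,0,1],"fingers":0},{"offset":[0,0,0],"delta_rot":[0,0,1],"fingers":0},{"offset":[0,0,0],"delta_rot":[0,0,1],"fingers":0},{"offset":[0,0,0],"delta_rot":[0,0,1],"fingers":0},{"offset":[0,0,0],"delta_rot":[0,0,1],"fingers":0}]'
```

```text
clock: 23.75
tcp_pos: [0.5024, -0.2075, 0.0083]
tool_rot: [-0.0, 1.0, -0.0, 0.0]
contact_force: [-0.2, 0.7, 3.2]
finger_gap: 0.0308
finger_force: 6.0
clock: 25.35
tcp_pos: [0.5022, -0.2075, 0.008]
tool_rot: [0.706, 0.708, -0.0, 0.0]
contact_force: [-0.5, -1.5, 0.0]
finger_gap: 0.0473
finger_force: 0.0
```

```bash
python3 -m creep '[{"offset":[0,0,0.04],"delta_rot":[0,0,0],"fingers":0},{"offset":[0,0,0.04],"delta_rot":[0,0,0],"fingers":-0.5},{"offset":[0,0,0.04],"delta_rot":[0,0,0],"fingers":-0.5},{"offset":[0,0,0.04],"delta_rot":[0,0,0],"fingers":-0.5},{"offset":[0,0,0.04],"delta_rot":[0,0,0],"fingers":-0.5},{"offset":[0,0,0.04],"delta_rot":[0,0,0],"fingers":-0.5},{"offset":[0,0,0.04],"delta_rot":[0,0,0],"fingers":-0.5},{"offset":[0,0,-0.4],"delta_rot":[0,0,0],"fingers":-0.5},{"offset":[0,0,-0.8],"delta_rot":[0,0,0],"fingers":-0.5},{"offset":[0,0,-1],"delta_rot":[0,0,0],"fingers":-0.5},{"offset":[0,0,-1],"delta_rot":[0,0,0],"fingers":-0.5},{"offset":[0,0,-1],"delta_rot":[0,0,0],"fingers":-0.5}]' 20
python3 -m creep '[{"offset":[0.35,0.1,-0.1],"delta_rot":[0,0,0],"fingers":-0.5},{"offset":[0.8,0.2,-0.1],"delta_rot":[0,0,0],"fingers":-0.5},{"offset":[1,0.26,-0.1],"delta_rot":[0,0,0],"fingers":-0.5},{"offset":[1,0.26,-0.1],"delta_rot":[0,0,0],"fingers":-0.5}]'
python3 -m creep '[{"offset":[0.4,0.1,0],"delta_rot":[0,0,0],"fingers":-0.5},{"offset":[0.8,0.2,0],"delta_rot":[0,0,0],"fingers":-0.5},{"offset":[1,0.26,0],"delta_rot":[0,0,0],"fingers":-0.5},{"offset":[1,0.26,0],"delta_rot":[0,0,0],"fingers":-0.5},{"offset":[1,0.26,0],"delta_rot":[0,0,0],"fingers":-0.5},{"offset":[1,0.26,0],"delta_rot":[0,0,0],"fingers":-0.5}]'
```

```text
clock: 26.55
tcp_pos: [0.5023, -0.2072, 0.1078]
tool_rot: [0.707, 0.707, 0.0, 0.0]
contact_force: [-0.1, 0.6, -1.0]
finger_gap: 0.0306
finger_force: 20.0
clock: 26.95
tcp_pos: [0.5285, -0.1041, 0.1166]
tool_rot: [0.705, 0.709, -0.001, -0.001]
contact_force: [-0.2, 0.1, -1.3]
finger_gap: 0.0306
finger_force: 20.0
clock: 27.55
tcp_pos: [0.5536, -0.0092, 0.1177]
tool_rot: [0.708, 0.706, -0.0, 0.0]
contact_force: [-1.0, -0.0, -0.0]
finger_gap: 0.0306
finger_force: 20.0
```

```bash
python3 -m creep '[{"offset":[0.244,0.03,0],"delta_rot":[0,0,0],"fingers":-0.5},{"offset":[0.244,0.03,0],"delta_rot":[0,0,0],"fingers":-0.5},{"offset":[0.244,0.03,0.05],"delta_rot":[0,0,0],"fingers":-0.5},{"offset":[0.244,0.03,0.1],"delta_rot":[0,0,0],"fingers":-0.5},{"offset":[0.244,0.03,0.14],"delta_rot":[0,0,0],"fingers":-0.5},{"offset":[0.244,0.03,0.16],"delta_rot":[0,0,0],"fingers":-0.5},{"offset":[0.244,0.03,0.16],"delta_rot":[0,0,0],"fingers":-0.5}]'
python3 -m creep '[{"offset":[0,0,0.02],"delta_rot":[0,0,0],"fingers":-0.5},{"offset":[0,0,0.04],"delta_rot":[0,0,0],"fingers":-0.5},{"offset":[0,0,0.04],"delta_rot":[0,0,0],"fingers":-0.5}]'
```

```text
clock: 28.25
tcp_pos: [0.557, 0.0165, 0.1017]
tool_rot: [0.707, 0.707, -0.0, -0.0]
contact_force: [-0.3, 0.3, 0.2]
finger_gap: 0.0306
finger_force: 20.0
clock: 28.55
tcp_pos: [0.557, 0.0168, 0.0979]
tool_rot: [0.707, 0.707, -0.0, -0.0]
contact_force: [-0.5, -0.1, -0.6]
finger_gap: 0.031
finger_force: 20.0
```

```bash
python3 -m creep '[{"offset":[-0.012,0,0.05],"delta_rot":[0,0,0],"fingers":-0.5},{"offset":[-0.012,0,0.13],"delta_rot":[0,0,0],"fingers":-0.5},{"offset":[-0.012,0,0.2],"delta_rot":[0,0,0],"fingers":-0.5},{"offset":[-0.012,0,0.24],"delta_rot":[0,0,0],"fingers":-0.5},{"offset":[-0.012,0,0.26],"delta_rot":[0,0,0],"fingers":-0.5},{"offset":[-0.012,0,0.27],"delta_rot":[0,0,0],"fingers":-0.5},{"offset":[-0.012,0,0.275],"delta_rot":[0,0,0],"fingers":-0.5}]'
python3 -m creep '[{"offset":[0,0,0.005],"delta_rot":[0,0,0],"fingers":-0.5},{"offset":[0,0,0.005],"delta_rot":[0,0,0],"fingers":-0.5}]'
```

```text
clock: 29.25
tcp_pos: [0.5572, 0.0157, 0.0706]
tool_rot: [0.707, 0.707, 0.0, 0.0]
contact_force: [0.3, -0.3, -0.8]
finger_gap: 0.0305
finger_force: 20.0
clock: 29.45
tcp_pos: [0.5572, 0.0157, 0.0702]
tool_rot: [0.707, 0.707, 0.0, 0.0]
contact_force: [0.0, -0.1, 0.1]
finger_gap: 0.0301
finger_force: 20.0
```

```bash
python3 -m creep '[{"offset":[0,0,0],"delta_rot":[0,0,0],"fingers":-0.1},{"offset":[0,0,0],"delta_rot":[0,0,0],"fingers":-0.1},{"offset":[0,0,0],"delta_rot":[0,0,0],"fingers":-0.1},{"offset":[0,0,-0.1],"delta_rot":[0,0,0],"fingers":-0.1},{"offset":[0,0,-0.2],"delta_rot":[0,0,0],"fingers":-0.1},{"offset":[0,0,-0.2],"delta_rot":[0,0,0],"fingers":-0.1},{"offset":[-0.005,0,-0.2],"delta_rot":[0,0,0],"fingers":-0.6},{"offset":[-0.005,0,-0.2],"delta_rot":[0,0,0],"fingers":-0.6},{"offset":[-0.005,0,-0.2],"delta_rot":[0,0,0],"fingers":-0.6},{"offset":[-0.005,0,-0.2],"delta_rot":[0,0,0],"fingers":-0.6}]' 
python3 -m creep '[{"offset":[0,0,0.03],"delta_rot":[0,0,0],"fingers":-0.6},{"offset":[0,0,0.06],"delta_rot":[0,0,0],"fingers":-0.6},{"offset":[0,0,0.08],"delta_rot":[0,0,0],"fingers":-0.6},{"offset":[0,0,0.09],"delta_rot":[0,0,0],"fingers":-0.6},{"offset":[0,0,0.095],"delta_rot":[0,0,0],"fingers":-0.6}]'
python3 -m creep '[{"offset":[0,0,0.005],"delta_rot":[0,0,0],"fingers":-0.6},{"offset":[0,0,0.005],"delta_rot":[0,0,0],"fingers":-0.6}]'
```

```text
clock: 30.45
tcp_pos: [0.557, 0.0151, 0.0899]
tool_rot: [0.707, 0.707, -0.0, -0.0]
contact_force: [-0.6, -0.2, -0.3]
finger_gap: 0.0193
finger_force: 0.0
clock: 30.95
tcp_pos: [0.5571, 0.0151, 0.0804]
tool_rot: [0.707, 0.707, -0.0, 0.0]
contact_force: [0.2, 0.1, -1.0]
finger_gap: 0.0187
finger_force: 0.0
clock: 31.15
tcp_pos: [0.5573, 0.0151, 0.0803]
tool_rot: [0.707, 0.707, 0.0, 0.0]
contact_force: [-0.8, -0.8, 4.1]
finger_gap: 0.0189
finger_force: 1.9
```

```bash
python3 -m creep '[{"offset":[0,0,0.005],"delta_rot":[0,0,0],"fingers":-0.6},{"offset":[0,0,0.005],"delta_rot":[0,0,0],"fingers":-0.6}]'
```

```text
clock: 31.35
tcp_pos: [0.5575, 0.0151, 0.0802]
tool_rot: [0.707, 0.707, 0.0, 0.0]
contact_force: [-3.3, 1.2, 10.8]
finger_gap: 0.0188
finger_force: 5.9
```

It stays put at 10.8 N, so the collar is home. I'll back off and check.

```bash
python3 -m creep '[{"offset":[0,0,-0.1],"delta_rot":[0,0,0],"fingers":-0.6},{"offset":[0,0,-0.4],"delta_rot":[0,0,0],"fingers":-0.6},{"offset":[0,0,-0.8],"delta_rot":[0,0,0],"fingers":-0.6},{"offset":[0,0,-0.9],"delta_rot":[0,0,0],"fingers":-0.6}]'
python3 -m creep '[{"offset":[0.4,0,0],"delta_rot":[0,0,0],"fingers":-0.6},{"offset":[0.8,0,0],"delta_rot":[0,0,0],"fingers":-0.6},{"offset":[1,0,0],"delta_rot":[0,0,0],"fingers":-0.6},{"offset":[1,0,0],"delta_rot":[0,0,0],"fingers":-0.6},{"offset":[1,0,0],"delta_rot":[0,0,0],"fingers":-0.6}]'
python3 -c "
from h import *
p,d=r.get_image('top');W=cloud('top',d)
for c,x0,y0,h in(('big',.557,.0153,.05),('mid',.557,.0153,.066),('small',.557,.0153,.08),('jar',.6664,-.233,.06)):
    t=W[(abs(W[...,0]-x0)<.035)&(abs(W[...,1]-y0)<.035)&(abs(W[...,2]-h)<.004)]; print(c,len(t),t.mean(0).round(4) if len(t) else '',cv2.minEnclosingCircle(t[:,:2].astype(np.float32)) if len(t) else '')
p,d=r.get_image('scene');cv2.imwrite('pics/s2.png',cv2.resize(p[150:270,200:360],None,fx=5,fy=5,interpolation=cv2.INTER_CUBIC))"
```

```text
clock: 31.75
tcp_pos: [0.5585, 0.0147, 0.1733]
tool_rot: [0.707, 0.707, 0.002, 0.001]
contact_force: [1.2, -0.9, 0.1]
finger_gap: 0.019
finger_force: 0.0
clock: 32.25
tcp_pos: [0.557, 0.115, 0.1696]
tool_rot: [0.707, 0.707, -0.0, 0.0]
contact_force: [0.4, -0.0, -0.6]
finger_gap: 0.0186
finger_force: 0.0
big 290 [0.5592 0.0155 0.0501] ((0.5581165552139282, 0.014659741893410683), 0.02781609445810318)
mid 232 [0.5573 0.014  0.0661] ((0.5576128363609314, 0.014415849931538105), 0.02190365456044674)
small 220 [0.5578 0.0155 0.0802] ((0.5578131079673767, 0.015415595844388008), 0.015673460438847542)
jar 648 [ 0.6661 -0.2329  0.0604] ((0.6663997173309326, -0.23375944793224335), 0.025544507429003716)
```

View pics/s2.png

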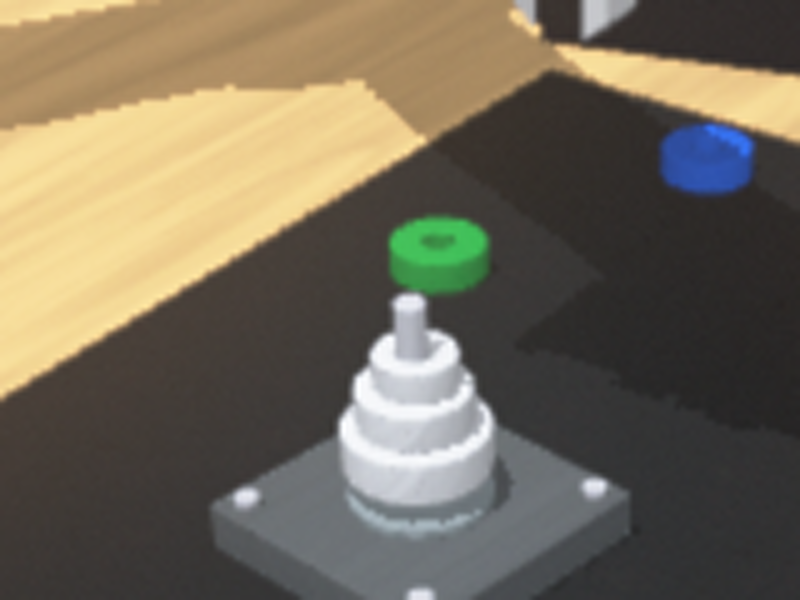

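The crop shows the three rings stacked flat, largest to smallest, around the spindle at (410,400). The ring tops measure 50, 66 and 80 mm, as they should, and the gripper is clear.

```bash
python3 -c "
from station import r
print(r.finish_job())"
```

```text
the job is handed in; nothing more can be done
None
```

The three spacers are on the spindle in order (largest, middle, smallest), lying flat with the collar home on its stop, and the job was handed in at about 32 s of the 72 s allowed; the hand-in call returned no verdict.

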